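Unwedge and latch the drawer's divider flap

TASK

The heavy steel divider flap in the half-open drawer is wedged up. Work the wooden wedge straight back out from under it in small tugs of a centimetre or two, letting it come to rest for a moment after each tug, and lay it flat on its base in the shallow steel tray. Then draw the sprung brass latch back until the flap drops fully down, and let the latch spring forward over it; leave the other hardware in the drawer where it lies.

Things in the scene. Friction and masses are not known exactly. Their poses are not given: they have to be found in the camera images.
- chest: Fixed low wooden chest, bottom drawer half open. Origin: on the drawer's steel floor (34 mm over the bench), mid-width, under the free edge of the closed flap. +y: level, outward, as the drawer pulls; x across; z up. Drawer inside: x -183 to 183 mm; flap edge to front panel y 0 to 197. Over its floor the sides rise 34 mm, the front 45 mm, the closed chest (from y -177 backward) 174 mm.
- flap_edge (a point): Middle of the underside of the flap's free edge. The flap: 1 kg of galvanised plate, 300 mm wide (x), hinged 155 mm behind (-y) this edge: a 3 mm leaf that lies 1 mm above the floor when down, with a 90 mm upright standing on it 17 mm behind the edge. Axes as the chest's, tipping with the flap.
- flap_rail (a point): Middle of the front edge of the flat 4 mm rail along the top of the flap's upright, on its underside; with the flap down it is 92.5 mm above the drawer floor and 23 mm outward (+y) of the flap's edge; raised, it turns with the flap. It overhangs the wedge's heel and is in the way of a gripper coming straight down there.
- flap (a joint): Angle of the flap, rad: 0 = fully down; grows as its free edge rises by 155 mm per rad. About 0.12 to 0.15 on the wedge at the start, 0.065 when its edge rests on the latch's tongue with the wedge gone. Its hinge drags a little; it sinks by its own weight in under half a second.
- wedge: The same wooden wedge as wedge_mid; origin at the middle of its underside, same axes.
- wedge_mid (a point): Wooden wedge 100 mm long, 36 wide, 50 g, flat base; 4 mm thick at the tip, rising straight to 32 at the heel. Point: mid-length, mid-width, 16 mm over the base. Its y axis runs from tip (-50 mm) to heel (+50), z up. It lies on the drawer floor, tip under the flap's edge, heel sticking out 30 to 44 mm, and comes out along its +y. The flap's weight makes it drag (some 5 to 10 N).
- latch (a joint): Travel of the brass latch, m: 0 = home (forward), 0.018 = fully back, outward along the chest's +y. A spring pushes it home: 3 N at 0, 5.7 N at 0.018. Its tongue, 6 to 11 mm over the floor, reaches 10 mm past the flap's edge line, so the sinking flap rests on it; drawn back 11 mm or more it lets the flap drop, and let go it springs forward over the flap's edge.
- latch_knob (a point): Upright brass knob of the latch, a round post 15 mm in diameter, 11 to 52 mm over the drawer floor; moves with the tongue. Point: on its axis, 38 mm over the floor, 42 mm outward of the flap's edge line when home. Round its foot a brass plate 34 mm wide with guides up to 13 mm over the floor. Axes as the chest's.
- tray: Fixed shallow dark steel tray on the bench, 190 (x) x 130 (y) mm outside, 20 mm high, walls and floor 4 mm thick. Origin: middle of its underside.
- padlock_mid (a point): Bystander: laminated steel padlock lying flat, about 77 x 42 x 20 mm, long side along its x; point at its middle, 10 mm up. Lies in the strip of drawer just inside the front panel.
- bolt_mid (a point): Bystander: chrome barrel bolt, 75 x 32 x 21 mm, long side along its x; point at its middle, 8 mm up. Lies in the same strip.
- hinge_mid (a point): Bystander: green-painted T-hinge, 73 x 44 x 9 mm, long side along its x; point at its middle, 3 mm up. Lies in the same strip.
- ring_mid (a point): Bystander: cast iron ring handle, 74 x 44 x 16 mm, long side along its x; point at its middle, 7 mm up. Lies in the same strip.
Things that resemble listed ones, but are neither listed nor needed, are in the scene too. Leave any black or purple look-alike of the wedge alone. What is meant by the tray is not pink, and is the larger of those in its own colour.

How it is judged:
By the outcome, as a careful person would: the job done as asked, in the order asked, and still so for the second after the job is handed in, with the robot touching nothing.
It also fails if it takes over 61 s, if anything falls off the work surface, if the arm or the gripper's body presses on something with over 40 N, if the wrist force passes 120 N, or if a joint passes its speed limit or range.

ROBOT

A 6-joint arm with a two-finger parallel gripper is mounted at the origin on the work surface. World frame = base frame: x ahead of the robot, y to its left, z up, the work surface at z = 0. Lengths are in m, angles in rad, forces in N, time in s.
With the tool pointing down it reaches from about 0.35 to 0.85 m from the base axis. Payload 8.1 kg.
Tool frame: the origin (TCP) lies at the very end of the fingers, on their centre line; the grasp point (between the pads) lies 19 mm behind it (ctrl.grasp_offset is the distance from the TCP to the grasp point, in m); z points along the fingers, y is the line along which they close (so a half turn about z gives the same grasp; the last joint's range is limited). The gripper opens to 85 mm and grips with 20 to 120 N. Pads are 22 mm wide; open, the fingers measure 114 mm over their backs; the gripper's body (76 mm by 85 mm) begins 54 mm behind the grasp point. The pads swing forward as they close: fully open they stand 13 mm farther back than shut.
Start: joints at [-1.219, 0.13, 1.488, -0, 1.523, -0.085], TCP at [0.254, -0.544, 0.231] pointing down, gripper open.
Joint ranges: [-2.96, 2.96], [-0.89, 2.26], [0.02, 2.5], [-1.34, 4.48], [0, 2.73], [-2.66, 2.66]. Speed limits (rad/s): [2.39, 2.39, 2.79, 3.14, 3.14, 3.14].

INTERFACE

Orientations are given as a unit quaternion [w, x, y, z].
In Python, from cell import ctrl, optics gives the robot as it stands.
- The arm moves only by the shell command python3 -m pendant 'ROWS' [OPENING]. ROWS is JSON, a list of rows, each an object with "translation": the shift along the tool's x, y, z in m, a list of three; "turn": the turn, a rotation vector about the tool's x, y, z in rad, a list of three. A call has 1 to 12 rows; each row shifts and turns the commanded pose from where the row before left it, along the tool's axes as they then stand; what a row does not reach is not made up. A row lasts 1/8 s, in which the tool goes at most 62.5 mm and 10.7 degrees, less where a joint would pass 70% of its speed; a pose out of reach is approached as far as the arm can. A call with a gripper value outside its range is refused whole. OPENING is the closure, from -1 (fully open) to 1 (shut), set as the call begins (- or left out, the last holds). The fingers move at their own pace and stop on an object; the grip force is fixed at half the most. Time passes only in rows, so rows that do not move let the fingers close. It gives the time, the measured TCP pose, the force, the opening and the grip force at its end, in the units of the state.
- ctrl.state(): the state, without advancing time (a new reading comes with each control period).
- optics.capture(name): name is "scene" or "top" or "wrist"; returns the picture (384x512x3 uint8, blue, green, red); there is no depth.
- optics.camera_params(name): a dict with "intrinsics" (3x3 intrinsics, pixels), "xyz" and "attitude" of the camera in the world; the wrist camera has in their place "hand_eye" (4x4, takes a point from camera to tool coordinates, whose origin is the TCP and whose axes are the flange's). Camera axes: x right, y down, z forward; pixel columns grow to the right and rows downward; lengths in m; the calibration is good to about 2 mm. The wrist camera is an equidistant fisheye: a pixel r from the principal point sees the ray r / f radians off the axis. A picture is of the moment at which its call begins: read the wrist's pose just before it. camera_params takes no time and is no camera call.
- ctrl.hand_in(): hands the job in; it is judged then, once.
Trained networks look in the newest picture that a camera, given by its name, has taken for a name from the list of things; names that differ only in an ending like _2 or _b are one class to them, and where a whole thing is asked for, a point or a joint stands for the part that bears it (a point fixed in the world has none). Each returns a list of dicts, best first, with "confidence" (0 to 1); they miss things now and then, are a little off and sometimes report something else, mostly with a low value. They report only what shows in the picture. A call takes as long as a camera call. They do not tell look-alikes from the thing itself.
- optics.regions_of(query, camera): "region" (384x512 bool, what is visible of it) and "bbox" ([left, top, right, bottom] as shares, 0 to 1, of the picture: columns of its width, rows of its height, round what is visible of it).
- optics.spot_point(query, camera): "at" ([column, row] as shares, 0 to 1, of the picture: columns of its width, rows of its height: a listed point, or the origin of a listed thing).
The state is a dict: "clock": time; "joint_positions": joint angles; "joint_velocities": joint speeds; "joint_torque": joint torques, N m; "ee_pos": TCP position; "tcp_rot": TCP orientation; "force": force on the tool from outside, world axes, zero at the start; "ft_torque": the same for the moment, N m; "grip_width": opening from 0.0 (shut) to 1.0 (fully open); "grasp_force": force on a finger pad.
Only numpy, scipy, OpenCV 4.12 (cv2) and the standard library are available. Lean on these libraries where they do the work, as an engineer would, in place of code of your own. Each camera call takes 0.05 s, during which the arm holds its last target. There are 200 camera calls.

## Working session

There is one attempt and no reset: what is moved stays moved. The work goes in short steps, Python scripts to look and compute and a shell command to move; the robot and the scene stay as the last step left them, time stands still between calls to the robot, and variables do not carry over. Pictures are saved under pics/ and viewed, at most 10 in all, crops included, and the job is handed in when it is done.

```bash
mkdir -p pics; ls; cat > h.py <<'E'
import numpy as np, cv2
from cell import ctrl, optics
from scipy.spatial.transform import Rotation as R
def q2R(q): return R.from_quat([q[1],q[2],q[3],q[0]]).as_matrix()
def cam(name,st=None):
    p=optics.camera_params(name); K=np.array(p["intrinsics"])
    if "hand_eye" in p:
        st=st or ctrl.state(); T=np.eye(4); T[:3,:3]=q2R(st["tcp_rot"]); T[:3,3]=st["ee_pos"]
        T=T@np.array(p["hand_eye"]); return K,T[:3,:3],T[:3,3],True
    a=np.array(p["attitude"]); return K,(q2R(a) if a.size==4 else a.reshape(3,3)),np.array(p["xyz"]),False
def ray(c,uv):
    K,Rm,t,f=c; x=(uv[0]-K[0,2])/K[0,0]; y=(uv[1]-K[1,2])/K[1,1]
    if f:
        r=np.hypot(x,y); s=np.sin(r)/r if r>1e-9 else 1; d=np.array([x*s,y*s,np.cos(r)])
    else: d=np.array([x,y,1.])
    d=Rm@d; return t,d/np.linalg.norm(d)
def onz(c,uv,z):
    t,d=ray(c,uv); return t+d*(z-t[2])/d[2]
def tri(rs):
    A=sum(np.eye(3)-np.outer(d,d) for t,d in rs); b=sum((np.eye(3)-np.outer(d,d))@t for t,d in rs)
    return np.linalg.solve(A,b)
def proj(c,P):
    K,Rm,t,f=c; v=Rm.T@(np.asarray(P)-t)
    if f:
        r=np.arctan2(np.hypot(v[0],v[1]),v[2]); h=np.hypot(v[0],v[1])+1e-12; x,y=v[0]/h*r,v[1]/h*r
    else: x,y=v[0]/v[2],v[1]/v[2]
    return np.array([K[0,0]*x+K[0,2],K[1,1]*y+K[1,2]])
def spots(q,n): return [(np.array(d["at"])*[512,384],d["confidence"]) for d in optics.spot_point(q,n)]
E
python3 - <<'E'
from h import *
im={n:optics.capture(n) for n in ("scene","top")}
cv2.imwrite("pics/a.png",cv2.resize(im["scene"],(800,600),interpolation=cv2.INTER_CUBIC))
cv2.imwrite("pics/b.png",cv2.resize(im["top"],(800,600),interpolation=cv2.INTER_CUBIC))
for n in ("scene","top"):
    c=cam(n); print(n,c[2].round(3),c[1][:,2].round(2))
    for q in ("chest","flap_edge","flap_rail","wedge_mid","latch_knob","tray"):
        print(q,[(u.round(0).tolist(),round(k,2),onz(c,u,0.05).round(3).tolist()) for u,k in spots(q,n)][:4])
E
```

```text
pics
scene [1.079 0.721 0.973] [-0.47 -0.53 -0.71]
chest [([195.0, 203.0], 0.58, [0.595, -0.03, 0.05]), ([259.0, 187.0], 0.57, [0.411, 0.053, 0.05])]
flap_edge [([195.0, 194.0], 0.94, [0.573, -0.059, 0.05]), ([257.0, 186.0], 0.72, [0.412, 0.047, 0.05])]
flap_rail [([197.0, 173.0], 0.89, [0.508, -0.131, 0.05])]
wedge_mid [([268.0, 312.0], 0.73, [0.694, 0.371, 0.05]), ([206.0, 121.0], 0.73, [0.307, -0.329, 0.05]), ([183.0, 207.0], 0.56, [0.633, -0.042, 0.05]), ([227.0, 172.0], 0.18, [0.438, -0.067, 0.05])]
latch_knob [([226.0, 172.0], 0.48, [0.439, -0.068, 0.05])]
tray [([345.0, 356.0], 0.95, [0.648, 0.562, 0.05]), ([320.0, 253.0], 0.69, [0.472, 0.345, 0.05]), ([399.0, 286.0], 0.61, [0.408, 0.545, 0.05])]
top [0.423 0.082 1.486] [ 0.05 -0.01 -1.  ]
chest [([285.0, 166.0], 0.9, [0.577, -0.04, 0.05])]
flap_edge [([262.0, 214.0], 0.73, [0.397, 0.048, 0.05]), ([288.0, 164.0], 0.72, [0.586, -0.049, 0.05]), ([293.0, 169.0], 0.61, [0.568, -0.068, 0.05])]
flap_rail [([286.0, 165.0], 0.56, [0.584, -0.041, 0.05])]
wedge_mid [([373.0, 246.0], 0.82, [0.278, -0.367, 0.05]), ([185.0, 139.0], 0.57, [0.68, 0.341, 0.05]), ([283.0, 152.0], 0.53, [0.632, -0.032, 0.05])]
latch_knob [([289.0, 199.0], 0.48, [0.455, -0.052, 0.05]), ([240.0, 148.0], 0.31, [0.648, 0.13, 0.05])]
tray [([192.0, 203.0], 0.94, [0.438, 0.309, 0.05]), ([133.0, 161.0], 0.74, [0.599, 0.535, 0.05]), ([133.0, 219.0], 0.55, [0.377, 0.528, 0.05]), ([238.0, 146.0], 0.32, [0.653, 0.138, 0.05])]
```

View pics/a.png

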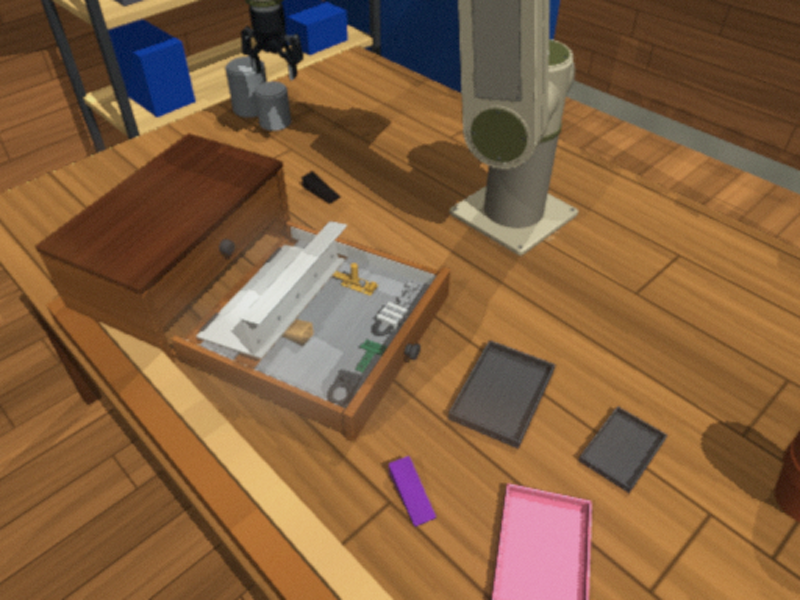

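View pics/b.png

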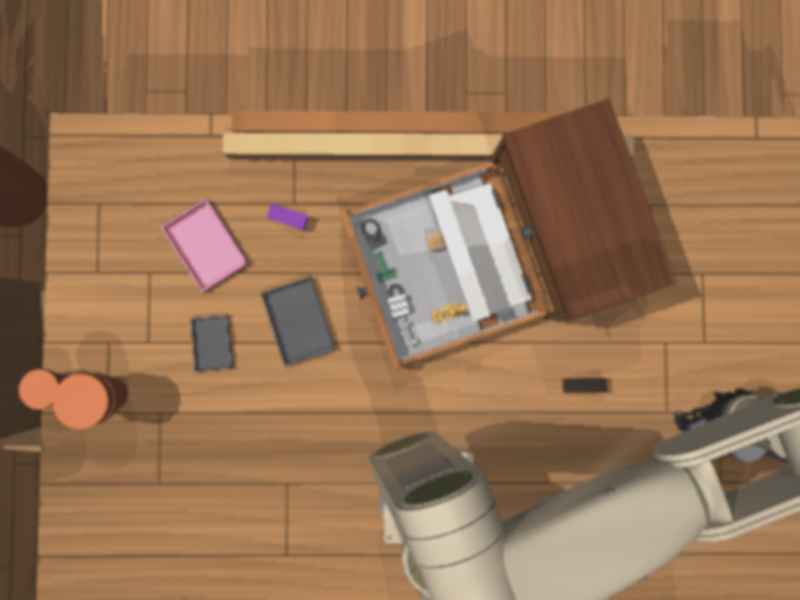

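Scene view: real wedge at about (297,330) under the flap, brass latch at (355,278), black decoy at (320,187), purple decoy at (411,490), and the large grey tray at (502,393). In the top view the wedge is at (435,241), the latch at (450,313), and the tray at (300,320), larger than the grey one at (213,343).

```bash
cat >> h.py <<'E'
def plan(P,Rt=None):
    s=ctrl.state(); Rc=q2R(s["tcp_rot"]); d=Rc.T@(np.asarray(P)-s["ee_pos"])
    print("trans(tool)",d.round(4),"rows>=",round(np.linalg.norm(d)/.0625,1))
    if Rt is not None:
        w=R.from_matrix(Rc.T@Rt).as_rotvec(); print("rotvec",w.round(4),"rows>=",round(np.degrees(np.linalg.norm(w))/10.7,1))
def tool(yaw,tilt):
    "chest yaw: chest x=(cos,sin). tool z = down & -chest y by tilt; tool y = -+chest x"
    cx=np.array([np.cos(yaw),np.sin(yaw),0]); cy=np.array([-np.sin(yaw),np.cos(yaw),0]); z=-np.cos(tilt)*np.array([0,0,1])-np.sin(tilt)*cy
    return [np.column_stack([np.cross(s*cx,z),s*cx,z]) for s in (1,-1)]
E
python3 - <<'E'
from h import *
ct=cam("top"); 
for p,z in (((347,212),.079),((403,362),.079),((495,165),.068),((264,293),.02),((312,278),.02),((336,347),.02),((287,364),.02)): print(p,onz(ct,np.array(p)/1.5625,z).round(3))
cs=cam("scene")
for n,a,b in (("wedge",(283,152),(183,207)),("knob",(289,199),(226,172)),("tray",(192,203),(320,253)),("edge",(286,164),(195,194))):
    print(n,tri([ray(ct,a),ray(cs,b)]).round(3))
print(q2R(ctrl.state()["tcp_rot"]).round(2))
for t in tool(.3,.6): plan([.5,.13,.28],t)
E
```

```text
(347, 212) [0.688 0.197 0.079]
(403, 362) [0.334 0.064 0.079]
(495, 165) [ 0.804 -0.157  0.068]
(264, 293) [0.499 0.404 0.02 ]
(312, 278) [0.535 0.287 0.02 ]
(336, 347) [0.367 0.227 0.02 ]
(287, 364) [0.325 0.346 0.02 ]
wedge [ 0.633 -0.033  0.059]
knob [ 0.453 -0.051  0.072]
tray [ 0.438  0.321 -0.003]
edge [ 0.584 -0.041  0.073]
[[ 0.91  0.42  0.  ]
 [ 0.42 -0.91 -0.  ]
 [-0.    0.   -1.  ]]
trans(tool) [ 0.508  -0.5063 -0.0487] rows>= 11.5
rotvec [-0.4292 -0.4923 -1.3876] rows>= 8.2
trans(tool) [ 0.508  -0.5063 -0.0487] rows>= 11.5
rotvec [-0.5105  0.4451  1.6507] rows>= 9.6
```

```bash
python3 -m pendant '[{"translation":[0.02,-0.02,-0.04],"turn":[0,0,0]},{"translation":[0.042,-0.042,-0.006],"turn":[0,0,0]},{"translation":[0.042,-0.042,-0.006],"turn":[0,0,0]},{"translation":[0.042,-0.042,-0.006],"turn":[0,0,0]},{"translation":[0.042,-0.042,-0.006],"turn":[0,0,0]},{"translation":[0.042,-0.042,-0.006],"turn":[0,0,0]},{"translation":[0.042,-0.042,-0.006],"turn":[0,0,0]},{"translation":[0.042,-0.042,-0.006],"turn":[0,0,0]},{"translation":[0.042,-0.042,-0.006],"turn":[0,0,0]},{"translation":[0.042,-0.042,-0.006],"turn":[0,0,0]},{"translation":[0.042,-0.042,0],"turn":[0,0,0]},{"translation":[0.042,-0.042,0],"turn":[0,0,0]}]' -1; python3 -c "
from h import *
print(ctrl.state()['ee_pos'], optics.camera_params('wrist')['hand_eye'])
plan([.56,.11,.27],tool(.34,.65)[0])"
```

```text
clock: 2.2
ee_pos: [0.4872, 0.099, 0.3258]
tcp_rot: [0.0, 0.976, 0.217, 0.001]
force: [0.3, -0.9, 0.4]
grip_width: 1.001
grasp_force: 0.0
[0.48716274 0.09903029 0.32581987] [[-8.19479909e-04 -9.55620122e-01 -2.94600594e-01  7.61682359e-02]
 [ 9.99999335e-01 -1.02229855e-03  5.34451401e-04  5.03987264e-04]
 [-8.11902273e-04 -2.94599960e-01  9.55620324e-01 -1.42524249e-01]
 [ 0.00000000e+00  0.00000000e+00  0.00000000e+00  1.00000000e+00]]
trans(tool) [0.0706 0.0209 0.0559] rows>= 1.5
rotvec [-0.4763 -0.5269 -1.4181] rows>= 8.5
```

```bash
python3 -m pendant '[{"translation":[0.035,0.01,0.028],"turn":[0,0,0]},{"translation":[0.035,0.01,0.028],"turn":[0,0,0]},{"translation":[0,0,0],"turn":[-0.0476,-0.0527,-0.1418]},{"translation":[0,0,0],"turn":[-0.0476,-0.0527,-0.1418]},{"translation":[0,0,0],"turn":[-0.0476,-0.0527,-0.1418]},{"translation":[0,0,0],"turn":[-0.0476,-0.0527,-0.1418]},{"translation":[0,0,0],"turn":[-0.0476,-0.0527,-0.1418]},{"translation":[0,0,0],"turn":[-0.0476,-0.0527,-0.1418]},{"translation":[0,0,0],"turn":[-0.0476,-0.0527,-0.1418]},{"translation":[0,0,0],"turn":[-0.0476,-0.0527,-0.1418]},{"translation":[0,0,0],"turn":[-0.0476,-0.0527,-0.1418]},{"translation":[0,0,0],"turn":[-0.0476,-0.0527,-0.1418]}]'; python3 - <<'E'
from h import *
s=ctrl.state(); print(s["joint_positions"])
im=optics.capture("wrist"); c=cam("wrist",s)
cv2.imwrite("pics/c.png",cv2.resize(im,(800,600),interpolation=cv2.INTER_CUBIC))
for q,z in (("flap_edge",.055),("flap_rail",.14),("wedge_mid",.05),("wedge",.034),("latch_knob",.072),("padlock_mid",.044),("bolt_mid",.042),("chest",.034)):
    print(q,[(u.round(0).tolist(),round(k,2),onz(c,u,z).round(3).tolist()) for u,k in spots(q,"wrist")][:3])
plan(s["ee_pos"],tool(.34,.65)[0])
E
```

```text
clock: 3.7
ee_pos: [0.5587, 0.1088, 0.2693]
tcp_rot: [0.261, 0.545, 0.775, -0.185]
force: [-1.5, -0.1, 0.6]
grip_width: 1.001
grasp_force: 0.0
[ 0.49075778  0.0942977   1.59404846 -0.6424104   1.56765804  0.18534888]
flap_edge [([228.0, 156.0], 0.81, [0.575, -0.053, 0.055])]
flap_rail [([337.0, 51.0], 0.62, [0.598, 0.175, 0.14])]
wedge_mid [([72.0, 212.0], 0.93, [0.299, -0.327, 0.05]), ([267.0, 159.0], 0.75, [0.632, -0.045, 0.05])]
wedge [([74.0, 202.0], 0.86, [0.301, -0.31, 0.034]), ([180.0, 53.0], 0.71, [0.482, 0.073, 0.034]), ([263.0, 151.0], 0.65, [0.627, -0.048, 0.034])]
latch_knob [([135.0, 146.0], 0.68, [0.448, -0.054, 0.072])]
padlock_mid [([178.0, 53.0], 0.8, [0.48, 0.079, 0.044])]
bolt_mid [([110.0, 60.0], 0.83, [0.401, 0.051, 0.042])]
chest [([225.0, 142.0], 0.76, [0.57, -0.048, 0.034])]
trans(tool) [ 0.0008 -0.0001 -0.0001] rows>= 0.0
rotvec [-0.0017 -0.0012 -0.0017] rows>= 0.0
```

View pics/c.png

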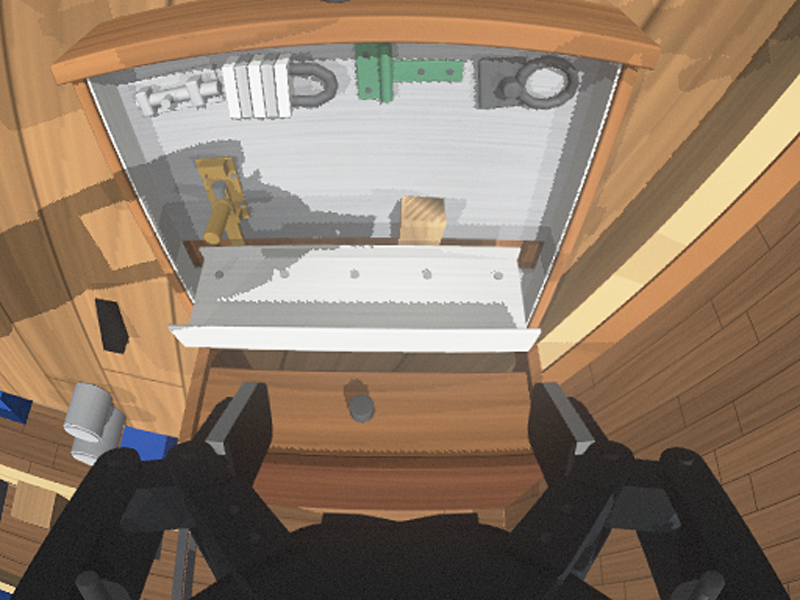

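The wrist view shows the wedge's heel face at (402–446, 197–222), with its foot at row 197 and its top edge at row 222. The latch knob is at (215,235) and the bystanders run along the top.

```bash
python3 - <<'E'
from h import *
c=cam("wrist"); cs=cam("scene"); ct=cam("top")
f=lambda p,z: onz(c,np.array(p)/1.5625,z)
for p,z in (((402,197),.034),((446,198),.034),((402,220),.066),((445,223),.066),((88,78),.034),((622,68),.079),((203,247),.052),((525,247),.052)): print(p,f(p,z).round(4))
u=lambda *a:np.array(a)
print("wedge",tri([ray(c,u(267,159)),ray(ct,u(283,152)),ray(cs,u(183,207))]).round(4))
print("knob",tri([ray(c,u(135,146)),ray(ct,u(289,199)),ray(cs,u(226,172))]).round(4))
print("knobtop px(207,240)@.086",f((212,238),.086).round(4))
E
```

```text
(402, 197) [ 0.6018 -0.0046  0.034 ]
(446, 198) [0.638  0.0072 0.034 ]
(402, 220) [ 0.6006 -0.0017  0.066 ]
(445, 223) [0.6348 0.0069 0.066 ]
(88, 78) [0.3227 0.0511 0.034 ]
(622, 68) [0.6785 0.1878 0.079 ]
(203, 247) [ 0.4356 -0.1047  0.052 ]
(525, 247) [ 0.7237 -0.0073  0.052 ]
wedge [ 0.631  -0.0346  0.058 ]
knob [ 0.4516 -0.051   0.0725]
knobtop px(207,240)@.086 [ 0.4523 -0.0492  0.086 ]
```

```bash
python3 -c "
from h import *
plan([.609,.030,.108],tool(.33,.65)[0]); plan([.625,-.016,.043])"
```

```text
trans(tool) [0.0257 0.0214 0.1834] rows>= 3.0
rotvec [ 0.0043 -0.0012  0.0063] rows>= 0.0
trans(tool) [0.0262 0.0212 0.2646] rows>= 4.3
```

```bash
python3 -m pendant '[{"translation":[0.006,0.005,0.045],"turn":[0.004,0,0.006]},{"translation":[0.007,0.006,0.046],"turn":[0,0,0]},{"translation":[0.007,0.005,0.046],"turn":[0,0,0]},{"translation":[0.006,0.005,0.047],"turn":[0,0,0]},{"translation":[0,0,0],"turn":[0,0,0]},{"translation":[0,0,0],"turn":[0,0,0]}]' -0.3; python3 - <<'E'
from h import *
s=ctrl.state(); im=optics.capture("wrist"); c=cam("wrist",s)
cv2.imwrite("pics/d.png",cv2.resize(im,(800,600),interpolation=cv2.INTER_CUBIC))
print([(u.round(0).tolist(),round(k,2),onz(c,u,.05).round(3).tolist()) for u,k in spots("wedge_mid","wrist")][:3])
plan([.625,-.016,.043],tool(.33,.65)[0])
E
```

```text
clock: 4.9
ee_pos: [0.6085, 0.0299, 0.1081]
tcp_rot: [0.26, 0.55, 0.772, -0.185]
force: [0.6, 0.3, 0.7]
grip_width: 0.653
grasp_force: 0.0
[([253.0, 227.0], 0.73, [0.633, -0.046, 0.05]), ([21.0, 258.0], 0.66, [0.33, -0.277, 0.05]), ([41.0, 213.0], 0.46, [0.427, -0.097, 0.05])]
trans(tool) [ 0.0009 -0.0006  0.0826] rows>= 1.3
rotvec [ 0.0037 -0.0005  0.0006] rows>= 0.0
```

View pics/d.png

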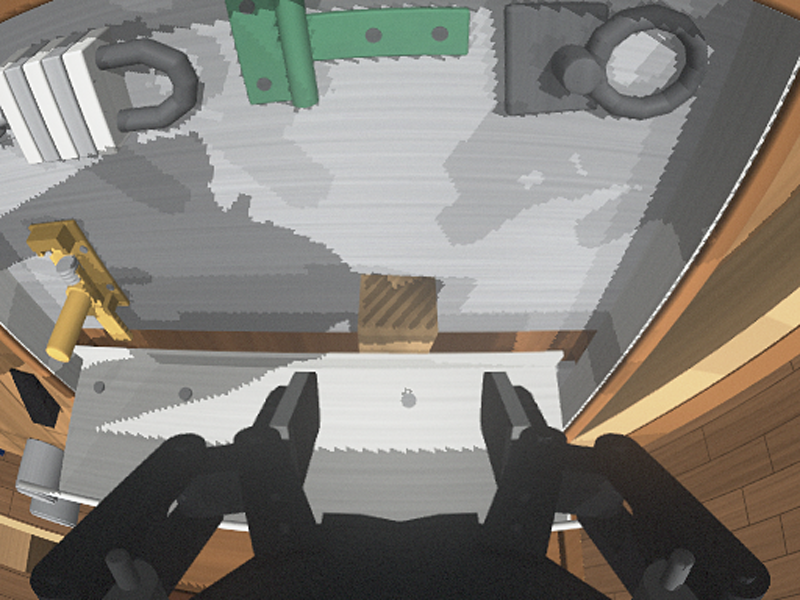

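The heel sits at (359–437, 277–330), centred between the pads (centre col ~400), so I'm going in straight.

```bash
python3 -m pendant '[{"translation":[0.001,0,0.03],"turn":[0,0,0]},{"translation":[0,0,0.03],"turn":[0,0,0]},{"translation":[0,0,0.0225],"turn":[0,0,0]},{"translation":[0,0,0],"turn":[0,0,0]}]'; python3 -m pendant '[{"translation":[0,0,0],"turn":[0,0,0]},{"translation":[0,0,0],"turn":[0,0,0]},{"translation":[0,0,0],"turn":[0,0,0]},{"translation":[0,0,0],"turn":[0,0,0]},{"translation":[0,0,0],"turn":[0,0,0]},{"translation":[0,0,0],"turn":[0,0,0]}]' 1
```

```text
clock: 5.5
ee_pos: [0.6233, -0.0173, 0.04]
tcp_rot: [0.259, 0.55, 0.772, -0.186]
force: [-0.4, 0.7, 1.1]
grip_width: 0.647
grasp_force: 0.0
clock: 6.25
ee_pos: [0.6243, -0.0161, 0.0422]
tcp_rot: [0.26, 0.55, 0.772, -0.185]
force: [-4.3, 0.9, 5.5]
grip_width: 0.409
grasp_force: 60.3
```

```bash
python3 -m pendant '[{"translation":[0.006,0,-0.0045],"turn":[0,0,0]},{"translation":[0.006,0,-0.0045],"turn":[0,0,0]},{"translation":[0,0,0],"turn":[0,0,0]},{"translation":[0,0,0],"turn":[0,0,0]},{"translation":[0,0,0],"turn":[0,0,0]},{"translation":[0,0,0],"turn":[0,0,0]}]'; python3 - <<'E'
from h import *
s=ctrl.state(); optics.capture("wrist"); c=cam("wrist",s)
print([(u.round(0).tolist(),round(k,2),onz(c,u,.05).round(3).tolist()) for u,k in spots("wedge_mid","wrist")][:3])
E
```

```text
clock: 7.0
ee_pos: [0.6199, -0.0018, 0.0422]
tcp_rot: [0.26, 0.55, 0.772, -0.185]
force: [-3.1, 0.2, 8.0]
grip_width: 0.412
grasp_force: 60.3
[([254.0, 282.0], 0.72, [0.63, -0.033, 0.05])]
```

```bash
for i in 1 2; do python3 -m pendant '[{"translation":[0.006,0,-0.0045],"turn":[0,0,0]},{"translation":[0.006,0,-0.0045],"turn":[0,0,0]},{"translation":[0,0,0],"turn":[0,0,0]},{"translation":[0,0,0],"turn":[0,0,0]},{"translation":[0,0,0],"turn":[0,0,0]},{"translation":[0,0,0],"turn":[0,0,0]},{"translation":[0.006,0,-0.0045],"turn":[0,0,0]},{"translation":[0.006,0,-0.0045],"turn":[0,0,0]},{"translation":[0,0,0],"turn":[0,0,0]},{"translation":[0,0,0],"turn":[0,0,0]},{"translation":[0,0,0],"turn":[0,0,0]},{"translation":[0,0,0],"turn":[0,0,0]}]'; done; python3 - <<'E'
from h import *
s=ctrl.state(); im=optics.capture("wrist"); c=cam("wrist",s)
cv2.imwrite("pics/e.png",cv2.resize(im,(800,600),interpolation=cv2.INTER_CUBIC))
print([(u.round(0).tolist(),round(k,2),onz(c,u,.05).round(3).tolist()) for u,k in spots("wedge_mid","wrist")][:3])
E
```

```text
clock: 8.6
ee_pos: [0.6105, 0.027, 0.0423]
tcp_rot: [0.261, 0.55, 0.772, -0.184]
force: [-2.4, 1.1, 8.5]
grip_width: 0.414
grasp_force: 60.7
clock: 10.1
ee_pos: [0.6008, 0.0554, 0.0422]
tcp_rot: [0.261, 0.55, 0.772, -0.184]
force: [-2.1, 1.9, 8.0]
grip_width: 0.414
grasp_force: 60.7
[([255.0, 282.0], 0.63, [0.612, 0.025, 0.05])]
```

View pics/e.png

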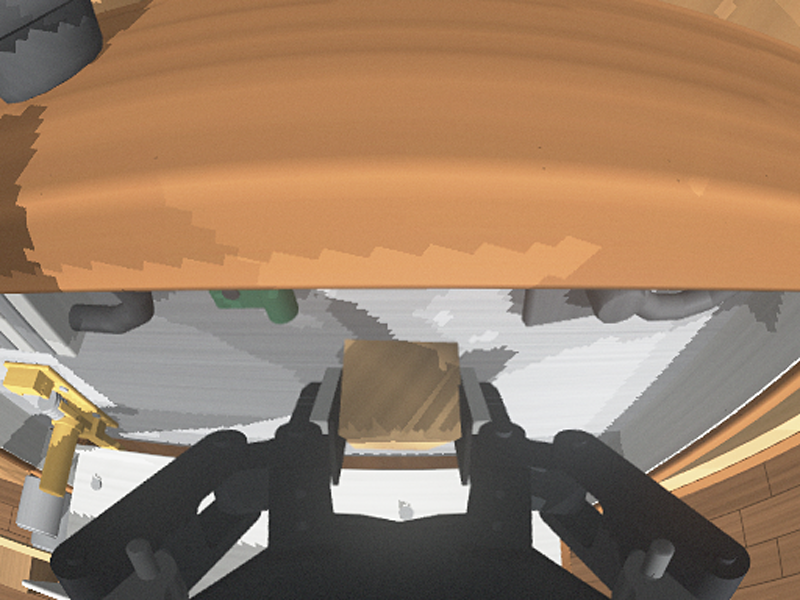

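The wedge is held square in the pads (heel at 343–460, 342–440), fully out and clear of the flap edge (around row 460). Next I lift it along the tool axis.

```bash
python3 -m pendant '[{"translation":[0,0,-0.02],"turn":[0,0,0]},{"translation":[0,0,-0.03],"turn":[0,0,0]},{"translation":[0,0,-0.04],"turn":[0,0,0]},{"translation":[0,0,-0.04],"turn":[0,0,0]},{"translation":[0,0,-0.03],"turn":[0,0,0]},{"translation":[0,0,0],"turn":[0,0,0]}]'; python3 - <<'E'
from h import *
s=ctrl.state(); im=optics.capture("wrist"); c=cam("wrist",s)
for q in ("wedge_mid","tray"): print(q,[(u.round(0).tolist(),round(k,2),onz(c,u,0.0).round(3).tolist()) for u,k in spots(q,"wrist")][:3])
ct=cam("top"); optics.capture("top")
for d in optics.regions_of("tray","top")[:3]:
    m=d["region"].astype(np.uint8); r=cv2.minAreaRect(cv2.findNonZero(m)); print([onz(ct,p,.015).round(3)[:2].tolist() for p in cv2.boxPoints(r)], onz(ct,r[0],.015).round(3),d["confidence"])
plan([.424,.347,.12],tool(.33,.65)[0])
E
```

```text
clock: 10.95
ee_pos: [0.5689, 0.1487, 0.1707]
tcp_rot: [0.261, 0.55, 0.772, -0.183]
force: [0.6, 0.0, -1.2]
grip_width: 0.415
grasp_force: 59.8
wedge_mid [([254.0, 281.0], 0.79, [0.745, -0.369, 0.0]), ([61.0, 255.0], 0.7, [0.263, -0.423, -0.0])]
tray []
[[0.661, 0.665], [0.736, 0.551], [0.594, 0.459], [0.52, 0.574]] [0.628 0.562 0.015] 0.95
[[0.497, 0.324], [0.517, 0.285], [0.373, 0.212], [0.353, 0.251]] [0.435 0.268 0.015] 0.92
[[0.438, 0.586], [0.444, 0.51], [0.311, 0.497], [0.304, 0.573]] [0.374 0.542 0.015] 0.85
trans(tool) [ 0.2174 -0.0694 -0.107 ] rows>= 4.0
rotvec [-0.0018 -0.0003  0.0037] rows>= 0.0
```

```bash
python3 -m pendant '[{"translation":[0.036,-0.0115,-0.0178],"turn":[0,0,0]},{"translation":[0.036,-0.0115,-0.0178],"turn":[0,0,0]},{"translation":[0.036,-0.0115,-0.0178],"turn":[0,0,0]},{"translation":[0.036,-0.0115,-0.0178],"turn":[0,0,0]},{"translation":[0.036,-0.0115,-0.0178],"turn":[0,0,0]},{"translation":[0.037,-0.0115,-0.0178],"turn":[0,0,0]},{"translation":[0,0,0],"turn":[0,0,0]},{"translation":[0,0,0],"turn":[0,0,0]}]'; python3 - <<'E'
from h import *
s=ctrl.state(); print(s["joint_positions"].round(2)); im=optics.capture("wrist"); c=cam("wrist",s)
P0=np.array(s["ee_pos"]); cy=np.array([-.324,.946,0]);cx=np.array([.946,.324,0])
big=cv2.resize(im,(800,600),interpolation=cv2.INTER_CUBIC)
for a,b in ((1,1),(1,-1),(-1,1),(-1,-1)):
    p=np.array([.4345,.318,.02])+a*.095*cx+b*.065*cy; u=proj(c,p)*1.5625; print(u.round(0)); cv2.circle(big,tuple(int(v) for v in u),4,(0,0,255),-1)
cv2.imwrite("pics/f.png",big)
plan([.424,.347,.013],tool(.33,.65)[0])
E
```

```text
clock: 12.2
ee_pos: [0.4253, 0.3467, 0.1208]
tcp_rot: [0.26, 0.55, 0.772, -0.186]
force: [0.5, -0.7, 0.5]
grip_width: 0.414
grasp_force: 59.8
[ 0.93  0.43  1.47 -0.53  1.63  0.67]
[606. 144.]
[543. 308.]
[188. 144.]
[252. 308.]
trans(tool) [ 0.0663 -0.0012  0.0855] rows>= 1.7
rotvec [-0.0005  0.0003  0.0023] rows>= 0.0
```

View pics/f.png

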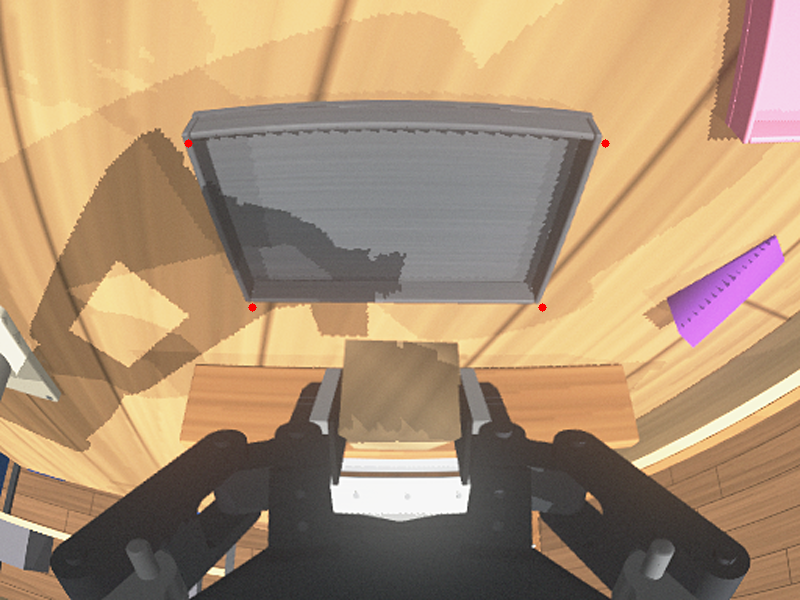

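Dots (my tray corners) fall about 6 px below the real rim: far corners are at (185,137) and (600,137), near ones at (248,302) and (540,302). So the tray lies roughly 5 mm further out. I'll measure that, along with the heel position in the grip.

```bash
python3 - <<'E'
from h import *
c=cam("wrist"); s=ctrl.state(); P=np.array(s["ee_pos"]); cy=np.array([-.324,.946,0]);cx=np.array([.946,.324,0])
f=lambda p,z: onz(c,np.array(p)/1.5625,z)
co=np.array([f(p,.02) for p in ((185,137),(600,137),(248,302),(540,302))]); print(co.round(3)); ctr=co.mean(0)
h=f((402,342),P[2]-.0082); off=h-P; print("ctr",ctr.round(4),"heel off cx,cy",(off@cx).round(4),(off@cy).round(4))
T=ctr-(off-.05*cy); T[2]=.0135; print(T); plan(T,tool(.33,.65)[0])
E
```

```text
[[0.322 0.352 0.02 ]
 [0.499 0.412 0.02 ]
 [0.363 0.231 0.02 ]
 [0.541 0.292 0.02 ]]
ctr [0.4311 0.3216 0.02  ] heel off cx,cy 0.0014 0.0185
[0.41949681 0.35089335 0.0135    ]
trans(tool) [ 0.0701 -0.0042  0.082 ] rows>= 1.7
rotvec [-0.0005  0.0003  0.0023] rows>= 0.0
```

```bash
python3 -m pendant '[{"translation":[0.02,-0.0042,0.022],"turn":[0,0,0]},{"translation":[0.018,0,0.022],"turn":[0,0,0]},{"translation":[0.018,0,0.022],"turn":[0,0,0]},{"translation":[0.008,0,0.009],"turn":[0,0,0]},{"translation":[0.006,0,0.007],"turn":[0,0,0]},{"translation":[0,0,0],"turn":[0,0,0]},{"translation":[0,0,0],"turn":[0,0,0]}]'
```

```text
clock: 13.12
ee_pos: [0.4197, 0.3525, 0.015]
tcp_rot: [0.26, 0.55, 0.772, -0.185]
force: [0.3, -0.1, 0.2]
grip_width: 0.41
grasp_force: 59.7
```

```bash
python3 -m pendant '[{"translation":[0.0014,0,0.0018],"turn":[0,0,0]},{"translation":[0,0,0],"turn":[0,0,0]},{"translation":[0,0,0],"turn":[0,0,0]}]'; python3 -m pendant '[{"translation":[0,0,0],"turn":[0,0,0]},{"translation":[0,0,0],"turn":[0,0,0]},{"translation":[0,0,0],"turn":[0,0,0]},{"translation":[0,0,0],"turn":[0,0,0]},{"translation":[0,0,-0.02],"turn":[0,0,0]},{"translation":[0,0,-0.04],"turn":[0,0,0]},{"translation":[0,0,-0.05],"turn":[0,0,0]},{"translation":[0,0,-0.05],"turn":[0,0,0]},{"translation":[0,0,0],"turn":[0,0,0]}]' -0.4; python3 - <<'E'
from h import *
s=ctrl.state(); im=optics.capture("wrist"); c=cam("wrist",s)
cv2.imwrite("pics/g.png",cv2.resize(im,(800,600),interpolation=cv2.INTER_CUBIC))
# knob target: TCP so that grasp point at knob height ~36mm over floor
cy=np.array([-.324,.946,0]);k=np.array([.452,-.050,.0])
Rt=tool(.33,.65)[0]; G=k+[0,0,.034+.038]; T=G+Rt[:,2]*.015
print("TCP grasp",T.round(4),"pre",(T-Rt[:,2]*.09).round(4)); plan([.45,.15,.17],Rt); plan(T-Rt[:,2]*.09); plan(T)
E
```

```text
clock: 13.5
ee_pos: [0.4195, 0.3526, 0.0123]
tcp_rot: [0.26, 0.55, 0.772, -0.185]
force: [0.3, 1.7, 2.2]
grip_width: 0.415
grasp_force: 60.0
clock: 14.62
ee_pos: [0.388, 0.4484, 0.1448]
tcp_rot: [0.259, 0.55, 0.773, -0.181]
force: [0.7, -0.2, -0.9]
grip_width: 0.699
grasp_force: 0.0
TCP grasp [ 0.4549 -0.0586  0.0601] pre [ 0.4373 -0.0071  0.1317]
trans(tool) [-0.2568 -0.0384  0.1584] rows>= 4.9
rotvec [ 0.0052 -0.0046  0.0014] rows>= 0.0
trans(tool) [-0.3491 -0.102   0.2756] rows>= 7.3
trans(tool) [-0.3495 -0.1025  0.3656] rows>= 8.3
```

View pics/g.png

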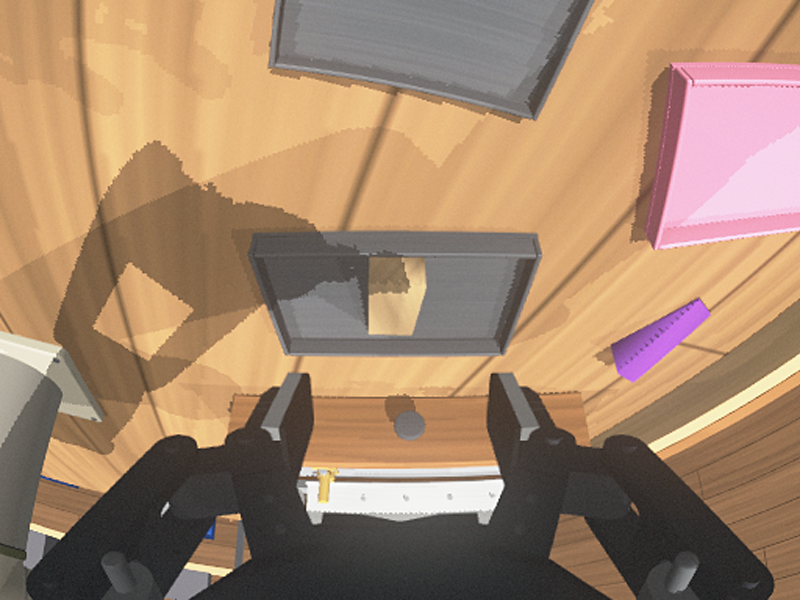

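The wedge lies flat in the tray: heel face toward the camera at (368–425, 257–292), with the sloping top running back to (415,335). Now on to the latch.

```bash
python3 -m pendant '[{"translation":[-0.0349,-0.0102,0.0275],"turn":[0.005,-0.004,0.001]},{"translation":[-0.0349,-0.0102,0.0275],"turn":[0,0,0]},{"translation":[-0.0349,-0.0102,0.0275],"turn":[0,0,0]},{"translation":[-0.0349,-0.0102,0.0275],"turn":[0,0,0]},{"translation":[-0.0349,-0.0102,0.0275],"turn":[0,0,0]},{"translation":[-0.0349,-0.0102,0.0275],"turn":[0,0,0]},{"translation":[-0.0349,-0.0102,0.0275],"turn":[0,0,0]},{"translation":[-0.0349,-0.0102,0.0275],"turn":[0,0,0]},{"translation":[-0.0349,-0.0102,0.0275],"turn":[0,0,0]},{"translation":[-0.0349,-0.0102,0.0275],"turn":[0,0,0]},{"translation":[0,0,0],"turn":[0,0,0]}]'; python3 - <<'E'
from h import *
s=ctrl.state(); print(s["joint_positions"].round(2)); im=optics.capture("wrist"); c=cam("wrist",s)
cv2.imwrite("pics/i.png",cv2.resize(im,(800,600),interpolation=cv2.INTER_CUBIC))
print([(u.round(0).tolist(),round(k,2),onz(c,u,.072).round(4).tolist()) for u,k in spots("latch_knob","wrist")][:3], proj(c,[.452,-.05,.072]))
plan([.4549,-.0586,.0601],tool(.33,.65)[0])
E
```

```text
clock: 16.05
ee_pos: [0.4332, -0.0129, 0.1323]
tcp_rot: [0.259, 0.552, 0.77, -0.19]
force: [0.7, -0.1, -0.7]
grip_width: 0.699
grasp_force: 0.0
[ 0.37 -0.23  2.16 -0.68  1.32  0.26]
[([258.0, 200.0], 0.97, [0.4483, -0.0521, 0.072])] [263.11110309 199.90403877]
trans(tool) [0.0025 0.0048 0.0894] rows>= 1.4
rotvec [-0.0061  0.003   0.0004] rows>= 0.0
```

View pics/i.png

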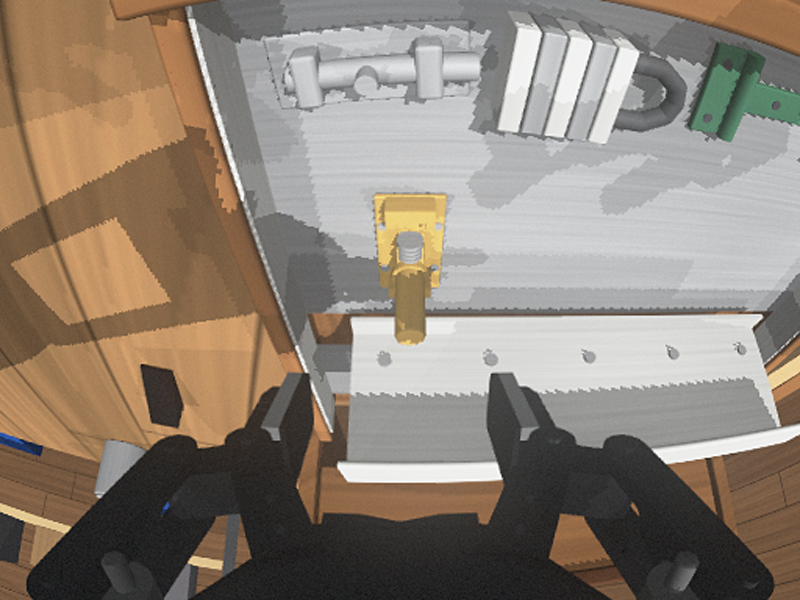

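The knob is at (410, 270–345), nearly between the pads (centre ~398), and the bystanders haven't moved.

```bash
python3 -m pendant '[{"translation":[0.001,0.003,0.02],"turn":[-0.006,0.003,0]},{"translation":[0.0015,0,0.02],"turn":[0,0,0]},{"translation":[0,0,0.025],"turn":[0,0,0]},{"translation":[0,0,0.024],"turn":[0,0,0]},{"translation":[0,0,0],"turn":[0,0,0]}]' 0; python3 -m pendant '[{"translation":[0,0,0],"turn":[0,0,0]},{"translation":[0,0,0],"turn":[0,0,0]},{"translation":[0,0,0],"turn":[0,0,0]},{"translation":[0,0,0],"turn":[0,0,0]},{"translation":[0,0,0],"turn":[0,0,0]},{"translation":[0,0,0],"turn":[0,0,0]}]' 1
```

```text
clock: 16.77
ee_pos: [0.4529, -0.0579, 0.0591]
tcp_rot: [0.259, 0.55, 0.772, -0.187]
force: [0.3, 0.0, 0.1]
grip_width: 0.501
grasp_force: 0.0
clock: 17.52
ee_pos: [0.4534, -0.0575, 0.0617]
tcp_rot: [0.26, 0.55, 0.771, -0.186]
force: [-12.8, 5.4, 11.1]
grip_width: 0.154
grasp_force: 58.4
```

```bash
python3 -m pendant '[{"translation":[0.003,0,-0.0023],"turn":[0,0,0]},{"translation":[0.003,0,-0.0023],"turn":[0,0,0]},{"translation":[0.003,0,-0.0023],"turn":[0,0,0]},{"translation":[0.003,0,-0.0023],"turn":[0,0,0]},{"translation":[0,0,0],"turn":[0,0,0]},{"translation":[0,0,0],"turn":[0,0,0]},{"translation":[0,0,0],"turn":[0,0,0]},{"translation":[0,0,0],"turn":[0,0,0]},{"translation":[0,0,0],"turn":[0,0,0]},{"translation":[0,0,0],"turn":[0,0,0]},{"translation":[0,0,0],"turn":[0,0,0]},{"translation":[0,0,0],"turn":[0,0,0]}]'; python3 - <<'E'
from h import *
s=ctrl.state(); im=optics.capture("wrist"); c=cam("wrist",s)
cv2.imwrite("pics/j.png",cv2.resize(im,(800,600),interpolation=cv2.INTER_CUBIC))
E
```

```text
clock: 19.02
ee_pos: [0.4487, -0.0444, 0.0617]
tcp_rot: [0.26, 0.55, 0.771, -0.187]
force: [-4.3, -6.3, 2.3]
grip_width: 0.154
grasp_force: 58.7
```

View pics/j.png

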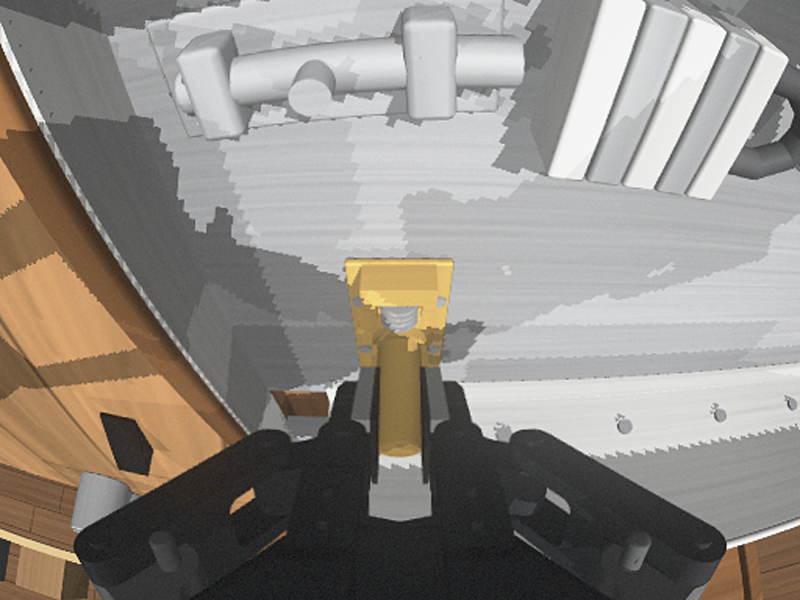

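```bash
python3 - <<'E'
from h import *
c=cam("wrist"); cy=np.array([-.324,.946,0]);cx=np.array([.946,.324,0])
O=cx*.53+cy*(-.2357)+[0,0,.034]
for a in (0,.065):
    for x in (-.05,.05):
        y,z=.178,.0915; yy=y*np.cos(a)-z*np.sin(a)-.155; zz=y*np.sin(a)+z*np.cos(a)+.001
        print(a,x,(proj(c,O+cx*x+cy*yy+np.array([0,0,zz]))*1.5625).round(0))
E
```

```text
0 -0.05 [588. 569.]
0 0.05 [780. 522.]
0.065 -0.05 [585. 598.]
0.065 0.05 [775. 548.]
```

```bash
python3 -m pendant '[{"translation":[0.0016,0,-0.0012],"turn":[0,0,0]},{"translation":[0,0,0],"turn":[0,0,0]},{"translation":[0,0,0],"turn":[0,0,0]},{"translation":[0,0,0],"turn":[0,0,0]},{"translation":[0,0,0],"turn":[0,0,0]},{"translation":[0,0,0],"turn":[0,0,0]}]'; python3 -m pendant '[{"translation":[0,0,0],"turn":[0,0,0]},{"translation":[0,0,0],"turn":[0,0,0]},{"translation":[0,0,0],"turn":[0,0,0]},{"translation":[0,0,0],"turn":[0,0,0]},{"translation":[0,0,-0.02],"turn":[0,0,0]},{"translation":[0,0,-0.03],"turn":[0,0,0]},{"translation":[0,0,-0.04],"turn":[0,0,0]},{"translation":[0,0,-0.04],"turn":[0,0,0]},{"translation":[0,0,-0.04],"turn":[0,0,0]},{"translation":[0,0,-0.04],"turn":[0,0,0]},{"translation":[0,0,0],"turn":[0,0,0]},{"translation":[0,0,0],"turn":[0,0,0]}]' -0.2; python3 - <<'E'
from h import *
s=ctrl.state(); im=optics.capture("wrist"); c=cam("wrist",s); cy=np.array([-.324,.946,0]);cx=np.array([.946,.324,0])
big=cv2.resize(im,(800,600),interpolation=cv2.INTER_CUBIC)
O=cx*.53+cy*(-.2357)+[0,0,.034]
for a,col in ((0,(0,0,255)),(.065,(255,0,0))):
    for x in (-.1,-.02,.1):
        y,z=.178,.0915; yy=y*np.cos(a)-z*np.sin(a)-.155; zz=y*np.sin(a)+z*np.cos(a)+.001
        u=proj(c,O+cx*x+cy*yy+np.array([0,0,zz]))*1.5625; print(a,x,u.round(0)); cv2.circle(big,tuple(int(v) for v in u),2,col,-1)
cv2.imwrite("pics/k.png",big)
print("knob",[(u.round(0),round(k,2),onz(c,u,.072).round(4)) for u,k in spots("latch_knob","wrist")][:2])
print("edge",[(u.round(0),round(k,2),onz(c,u,.035).round(4)) for u,k in spots("flap_edge","wrist")][:2])
E
```

```text
clock: 19.82
ee_pos: [0.4481, -0.0425, 0.0617]
tcp_rot: [0.26, 0.55, 0.771, -0.187]
force: [-3.9, -7.7, 2.5]
grip_width: 0.15
grasp_force: 58.7
clock: 21.32
ee_pos: [0.4071, 0.0782, 0.2274]
tcp_rot: [0.26, 0.55, 0.772, -0.185]
force: [-0.0, -0.1, -0.0]
grip_width: 0.596
grasp_force: 0.0
0 -0.1 [424. 354.]
0 -0.02 [529. 353.]
0 0.1 [662. 348.]
0.065 -0.1 [424. 371.]
0.065 -0.02 [529. 370.]
0.065 0.1 [662. 364.]
knob [(array([256., 182.]), 0.63, array([ 0.4536, -0.0543,  0.072 ])), (array([460., 100.]), 0.16, array([0.6089, 0.1491, 0.072 ]))]
edge [(array([336., 176.]), 0.73, array([ 0.5727, -0.0481,  0.035 ]))]
```

View pics/k.png

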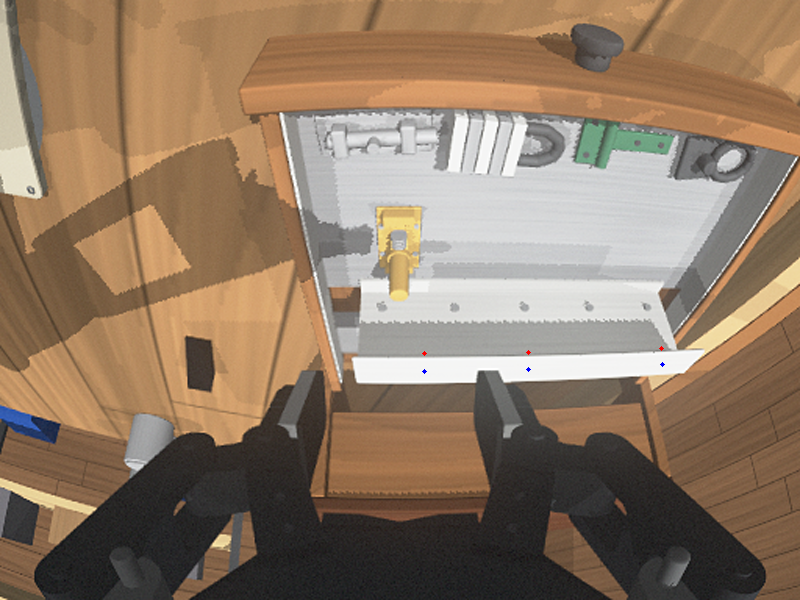

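The rail's front edge (row ~354) lies on the red "fully down" marks, not the blue ones. The knob, at (400,285), is back home, and the padlock, bolt, hinge and ring haven't moved.

```bash
python3 -c "
from h import *
print(ctrl.hand_in())"
```

```text
the job is handed in; nothing more can be done
None
```

I handed the job in at about 21 s: the wedge lies flat in the larger grey tray, the flap is fully down with the latch sprung forward over it, and the other hardware is where it was. The hand-in gave no verdict; all of this is from the camera pictures.

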